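Press a gate lever to let a jar out of a gravity feeder

ROBOT

A 7-joint arm with a two-finger parallel gripper is mounted at the origin on a cart in front of the work surface, level with it; the furniture and walls round the work are solid. World frame = base frame: x ahead of the robot, y to its left, z up, the work surface at z = 0. Lengths are in m, angles in rad, forces in N, time in s.
With the tool pointing down it reaches from about 0.4 to 0.875 m from the base axis. Payload 19.3 kg.
Tool frame: the origin (TCP) lies midway between the tips of the shut fingers; the grasp point (between the pads) lies 19 mm behind it (bot.pinch_z is the distance from the TCP to the grasp point, in m); z points along the fingers, y is the line along which they close (so a half turn about z gives the same grasp; the last joint's range is limited). The gripper opens to 85 mm and grips with 20 to 120 N. Pads are 22 mm wide; open, the fingers measure 114 mm over their backs; the gripper's body (76 mm by 85 mm) begins 54 mm behind the grasp point. The pads swing forward as they close: fully open they stand 13 mm farther back than shut.
Start: joints at [-0.07, 0.521, -0.036, 1.599, 0.021, 1.021, -0.113], TCP at [0.625, -0, 0.231] pointing down, gripper open.
Joint ranges: [-2.91, 2.91], [-0.3, 2.13], [-1.5, 1.42], [0.17, 2.43], [-1.26, 4.41], [0.16, 1.93], [-2.52, 2.52]. Speed limits (rad/s): [1.89, 1.89, 2.39, 2.39, 3.01, 3.01, 3.01].

INTERFACE

Orientations are given as [roll, pitch, yaw] about the fixed x, y, z axes, in that order (R = Rz(yaw) Ry(pitch) Rx(roll)).
In Python, from workcell import observe, viewer, bot gives the robot as it stands. The module is installed in compiled form; this text tells all that it offers.
- The arm moves only by the tool play_rows, never from a script. Its argument "motion" is a list of rows, each a list of 7 numbers: the shift along the tool's x, y, z in cm, then the turn, a rotation vector about the tool's x, y, z in rad, then the opening, from -1 (shut) to 1 (fully open), so that 0 is half open. A call has exactly 5 rows; each row is the pose to reach, as a shift and turn from the pose commanded when the call began, along the tool's axes at that moment; what a row does not reach only later rows make up. A row lasts 1/10 s, in which the tool goes at most 50 mm and 8.59 degrees, less where a joint would pass 70% of its speed; a pose out of reach is approached as far as the arm can. A call with a gripper value outside its range is refused whole. The fingers move at their own pace and stop on an object; "squeeze" is the grip in N (left out, the last holds). Time passes only in rows, so rows that repeat a pose let the fingers close, or fill a call up. It gives the time, the measured TCP pose, the force, the opening and the grip force at its end, in the units of the state.
- observe(): the state, without advancing time (a new reading comes with each control period).
- viewer.grab_frame(name): name is "scene" or "side" or "wrist"; returns (picture, depth): 420x560x3 uint8, red, green, blue; 420x560 float32, m along the optical axis (not along the pixel's ray), 0 where there is no reading.
- viewer.camera_info(name): a dict with "fx", "fy", "cx", "cy" (pixels), "k1" (the pictures are not rectified: a ray, as slopes to the right and down, at radius r is drawn at 1 + k1 r^2 times it, then the intrinsics apply), "R" (3x3) and "t" (3): a world point X has camera coordinates R X + t. Camera axes: x right, y down, z forward; pixel columns grow to the right and rows downward; lengths in m; the calibration is good to about 2 mm. A picture is of the moment at which its call begins: read the wrist's pose just before it. camera_info takes no time and is no camera call; for the wrist camera it gives the pose at the moment of the call.
- bot.job_done(): hands the job in; it is judged then, once.
The state is a dict: "clock": time; "qpos": joint angles; "qd": joint speeds; "joint_efforts": joint torques, N m; "position": TCP position; "tool_rot": TCP orientation; "force": force on the tool from outside, world axes, zero at the start; "moment": the same for the moment, N m; "grip_width": finger opening in m; "finger_force": force on a finger pad.
Only numpy, scipy, OpenCV 4.12 (cv2) and the standard library are available. Lean on these libraries where they do the work, as an engineer would, in place of code of your own. Each camera call takes 0.05 s, during which the arm holds its last target. There are 200 camera calls.

TASK

A two-lane gravity feeder holds a small jar behind one gate and a small paper roll behind the other. With the fingertips press down the pad of the rocking lever beside the jar's lane, so that its gate lifts and the jar rolls out to the front stop, then let the pad come up again so that the gate drops shut, and leave the feeder with the hand clear. Do not touch, lift or carry the jar or the paper roll, do not work the paper roll's lever, and leave the things standing around where they are.

Things in the scene. Friction and masses are not known exactly. Their poses are not given: they have to be found in the camera images.
- feeder: Grey and aluminium gravity feeder fixed to the bench, 222 x 136 mm base. Origin: on the bench under the middle; x points uphill along the lanes, y left, z up. Two slick lanes, 54 mm wide, centred at y = +32 and -32 mm, slope 0.20 rad down to the front stop (x = -115 mm, 50 mm high); floor 40 mm high at x = 0, walls 20 mm above it; back plate 84 mm high at x = +106 mm.
- left_pad (a point): Centre of the upper face of the left lever's press pad: ribbed black rubber, 36 (along feeder x) x 32 mm, at feeder x = -105, y = +84 mm, 86 mm above the bench when the gate is shut. It swings on a 70 mm radius about the pivot and ends about 47 mm lower and 23 mm nearer the pivot (uphill) at the lever's stop.
- right_pad (a point): Centre of the upper face of the right lever's press pad, the mirror image of the left one, at feeder x = -105, y = -84, 86 mm above the bench when the gate is shut.
- left_lever (a joint): Rocking lever outside the left lane (feeder y > 0), pivot at feeder x = -35 mm, height 76 mm; pad on its front end, gate plate across the lane on its uphill end (x = +35 mm). rad: 0 gate shut, grows as the pad goes down, 0.7 stop. The gate clears the jar above about 0.5. A spring resists with about 3 N at the pad at 0, 9 N at the stop, and shuts the gate when let go.
- right_lever (a joint): Rocking lever outside the right lane (feeder y < 0), the mirror image of the left one, same values.
- jar: Small white cream jar with a slightly wider pink screw lid, 53 mm diameter, 46 mm long, lying on its side across one lane, leaning on that lane's gate, uphill of it. Origin: centre of its bottom face; z axis from bottom to lid, across the lane. When its gate is up it rolls down to the front stop in about 1 s.
- jar_center (a point): Centre of the jar, on its axis. At the start at about feeder x = +65 mm, y = +32 or -32 mm (which lane differs from start to start); at the front stop about x = -85 mm.
- paper_roll: Small plain white paper roll with a 21 mm hole through its cardboard core, 53 mm diameter, 46 mm long, lying across the other lane behind its gate. Origin: centre of one end face; z axis along the roll.
- roll_center (a point): Centre of the paper roll, at the start at about feeder x = +65 mm in the lane without the jar.
- label_roll_b: Bystander: roll of white labels standing on its end, 84 mm diameter, 61 mm high. Origin: centre of the underside.
- product_box: Bystander: white carton, 60 x 155 x 45 mm high. Origin: centre of the underside.
- tape_roll: Bystander: roll of white packing tape lying flat, 86 mm diameter, 49 mm high. Origin: centre of the underside.
Mind the look-alikes: they are no part of the job. What is shaped like the jar but green or yellow is not meant.

How it is judged:
On the way, in this order (a step that is already met when the one before it is completed fails the run):
1. the lever of the jar's lane is pressed down at its pad and its gate is up (((y of jar_center in the frame of feeder above 0 m and value of joint left_lever above 0.45 rad and distance between the grasp point and left_pad below 0.07 m) or (y of jar_center in the frame of feeder below 0 m and value of joint right_lever above 0.45 rad and distance between the grasp point and right_pad below 0.07 m))).
2. the jar has rolled down to the front stop (x of jar_center in the frame of feeder below -0.07 m and linear speed of jar below 0.1 m/s), for 0.1 s.
At the end, for the whole second after the job is handed in: The jar lies at rest in its lane against the front stop (its centre 70 to 100 mm downhill of the feeder's middle), both gates are shut (levers under 0.06 rad), and the paper roll is still behind its gate (centre more than 50 mm uphill of the middle) (x of jar_center in the frame of feeder between -0.1 and -0.07 m and y of jar_center in the frame of feeder between -0.05 and 0.05 m and z of jar_center in the frame of feeder below 0.07 m and linear speed of jar below 0.02 m/s and x of roll_center in the frame of feeder above 0.05 m and value of joint each of left_lever, right_lever below 0.06 rad); the robot touches nothing.
It fails at once if the robot touches the jar (contact force between any of the fingers, the arm and jar above 0.5 N).
It fails at once if the robot touches the paper roll (contact force between any of the fingers, the arm and paper_roll above 0.5 N).
It fails at once if the jar or the paper roll is lifted (height (world z) of any of jar_center, roll_center above 0.11 m).
It fails at once if the paper roll's lever is worked ((y of roll_center in the frame of feeder above 0 m and value of joint left_lever above 0.15 rad) or (y of roll_center in the frame of feeder below 0 m and value of joint right_lever above 0.15 rad)).
It fails at once if a bystander is moved more than 30 mm (distance of any of label_roll_b, product_box, tape_roll from where it was at the start of the episode above 0.03 m).
It also fails if it takes over 29 s, if anything falls off the work surface, if the arm or the gripper's body presses on something with over 40 N, if the wrist force passes 120 N, or if a joint passes its speed limit or range.

## Working session

There is one attempt and no reset: what is moved stays moved. The work goes in short steps, Python scripts to look and compute and a tool call to move; the robot and the scene stay as the last step left them, time stands still between calls to the robot, and variables do not carry over. Pictures are saved under pics/ and viewed, at most 10 in all, crops included, and the job is handed in when it is done.

Besides the shell and the picture viewer there is one more tool, called after "Call:" by a JSON object that holds its "method" and its "body". play_rows: Moves the arm, as the interface text tells. Its arguments: {"type":"object","properties":{"motion":{"type":"array"},"squeeze":{"type":"number"}},"required":["motion"]}

```bash
mkdir -p pics
cat > h.py <<'E'
import numpy as np, cv2
from workcell import observe, viewer, bot
def world(name,depth,info=None):
    c=info or viewer.camera_info(name); H,W=depth.shape
    u,v=np.meshgrid(np.arange(W),np.arange(H))
    K=np.array([[c['fx'],0,c['cx']],[0,c['fy'],c['cy']],[0,0,1.]])
    xd=(u-c['cx'])/c['fx']; yd=(v-c['cy'])/c['fy']; x,y=xd.copy(),yd.copy()
    for _ in range(8):
        s=1+c['k1']*(x*x+y*y); x,y=xd/s,yd/s
    P=np.stack([x*depth,y*depth,depth],-1)
    P=(P-np.array(c['t']))@np.array(c['R'])
    P[depth<=0]=np.nan
    return P
E
python3 - <<'E'
from h import *
s=observe(); print(s['clock'],s['position'],s['tool_rot'],s['force'])
for n in ('scene','side'):
    i,d=viewer.grab_frame(n); cv2.imwrite(f'pics/{n}.png',i[:,:,::-1]); np.savez(n+'.npz',i=i,d=d,P=world(n,d))
    print(n,(d>0).mean(), -np.array(viewer.camera_info(n)['R']).T@viewer.camera_info(n)['t'])
E
```

```text
0.0 [ 6.24685130e-01 -1.74712124e-05  2.30721098e-01] [-3.14047822e+00  7.55691949e-05  1.57084002e+00] [ 0.16147154 -0.23931699  0.0250033 ]
scene 0.9958588435374149 [-0.03844458  0.58296279  0.83382324]
side 0.8756164965986395 [ 0.29183446 -0.62124502  0.47870931]
```

View pics/scene.png

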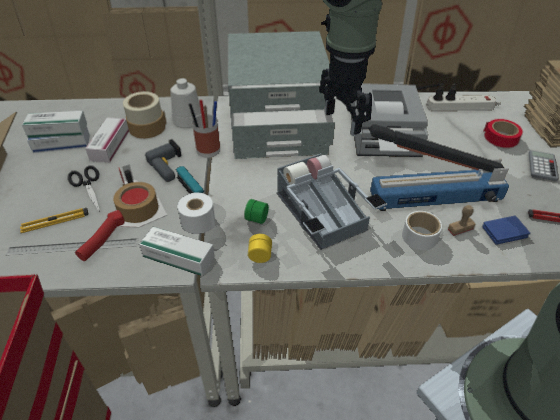

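View pics/side.png

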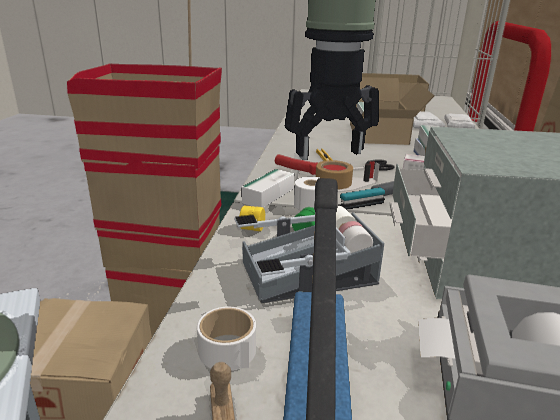

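The scene picture shows the feeder at about (325,200). The paper roll is in the left lane at (297,172), and the pink-lidded jar is in the right lane at (318,165). The left pad is near (313,226) and the right pad near (376,200). The blue cutter, with its black arm raised, stands close to the right pad. The side view shows the same layout.

Run:
```python
from h import *
z=np.load('scene.npz'); P=z['P'];i=z['i']
for n,(u,v) in dict(padR=(376,200),padL=(313,226),jar=(318,165),roll=(297,172),backL=(279,163),backR=(325,157),cut1=(373,130),cut2=(400,140),cut3=(440,150),cut4=(495,163),cutend=(374,192),cutbase=(400,185),cutbase2=(500,185)).items():
    print(n,np.nanmedian(P[v-1:v+2,u-1:u+2].reshape(-1,3),0).round(3))
# pads: dark pixels near height 0.086
g=i.max(-1)
for nm,(u0,u1,v0,v1) in dict(R=(355,395,180,220),L=(295,330,210,245)).items():
    Q=P[v0:v1,u0:u1]; m=(g[v0:v1,u0:u1]<70)&(abs(Q[...,2]-.086)<.008)
    q=Q[m]; print(nm,m.sum(),q.mean(0).round(4),q.min(0).round(3),q.max(0).round(3), cv2.minAreaRect((q[:,:2]*1000).astype(np.float32)))
# base outline of top walls via back plate
Q=P[:,:,:]; 
big=cv2.resize(i[110:270,240:440,::-1],(800,640),interpolation=cv2.INTER_CUBIC)[:600]; cv2.imwrite('pics/crop.png',big)
s=np.load('side.npz');S=s['P']
for n,(u,v) in dict(tip=(325,184),mid=(323,230),low=(318,300),padR=(270,265),padL=(246,220)).items():
    print(n,np.nanmedian(S[v-1:v+2,u-1:u+2].reshape(-1,3),0).round(3))
# tallest things near the pad
for A in (P,S):
    a=A.reshape(-1,3); m=(abs(a[:,0]-.5)<.25)&(abs(a[:,1]+.03)<.3)&(a[:,2]>.09)&(a[:,2]<.2); b=a[m]
    H={}
    for p in b: k=(round(p[0]/.04),round(p[1]/.04)); H[k]=max(H.get(k,0),p[2])
    print({(round(k[0]*.04,2),round(k[1]*.04,2)):round(float(v),2) for k,v in sorted(H.items())})
```

```text
padR [ 0.513 -0.034  0.087]
padL [0.521 0.138 0.087]
jar [0.674 0.017 0.102]
roll [0.679 0.076 0.103]
backL [0.838 0.027 0.001]
backR [ 0.686 -0.014  0.107]
cut1 [ 0.581 -0.057  0.233]
cut2 [ 0.549 -0.114  0.204]
cut3 [ 0.505 -0.207  0.168]
cut4 [ 0.443 -0.359  0.106]
cutend [ 0.573 -0.089  0.038]
cutbase [ 0.539 -0.139  0.065]
cutbase2 [ 0.408 -0.358  0.06 ]
R 143 [ 0.513  -0.0333  0.0871] [ 0.495 -0.049  0.081] [ 0.574 -0.017  0.091] ((533.8843383789062, -35.135101318359375), (32.158939361572266, 78.48082733154297), 86.1138687133789)
L 165 [0.5256 0.1338 0.0866] [0.507 0.117 0.082] [0.545 0.15  0.091] ((526.434814453125, 133.8399200439453), (31.956035614013672, 36.090484619140625), 84.7249755859375)
tip [ 0.579 -0.079  0.231]
mid [ 0.544 -0.149  0.199]
low [ 0.498 -0.235  0.159]
padR [ 0.512 -0.041  0.087]
padL [0.525 0.124 0.086]
{(0.44, -0.32): 0.13, (0.44, -0.28): 0.13, (0.48, -0.32): 0.13, (0.48, -0.28): 0.15, (0.48, -0.24): 0.17, (0.48, -0.2): 0.16, (0.52, -0.28): 0.15, (0.52, -0.24): 0.17, (0.52, -0.2): 0.19, (0.52, -0.16): 0.2, (0.52, -0.12): 0.2, (0.52, -0.04): 0.09, (0.52,
[... 486 characters left out ...]
: 0.15, (0.76, -0.04): 0.15}
{(0.44, -0.32): 0.13, (0.44, -0.28): 0.13, (0.48, -0.32): 0.13, (0.48, -0.28): 0.15, (0.48, -0.24): 0.17, (0.48, -0.2): 0.17, (0.52, -0.28): 0.15, (0.52, -0.24): 0.17, (0.52, -0.2): 0.19, (0.52, -0.16): 0.2, (0.52, -0.12): 0.2, (0.56, -0.2): 0.19, (0.56, -0.16): 0.2, (0.56, -0.12): 0.19, (0.64, 0.0): 0.1, (0.64, 0.04): 0.1, (0.68, -0.32): 0.11, (0.68, -0.28): 0.11, (0.68, -0.04): 0.11, (0.68, 0.0): 0.11, (0.68, 0.04): 0.11, (0.68, 0.08): 0.11, (0.72, -0.32): 0.11, (0.72, -0.28): 0.11, (0.72, -0.24): 0.11, (0.72, -0.04): 0.1, (0.72, 0.0): 0.1, (0.72, 0.04): 0.11, (0.72, 0.08): 0.11, (0.76, -0.28): 0.11, (0.76, -0.24): 0.11, (0.76, -0.2): 0.11, (0.76, -0.08): 0.15}
```

View pics/crop.png

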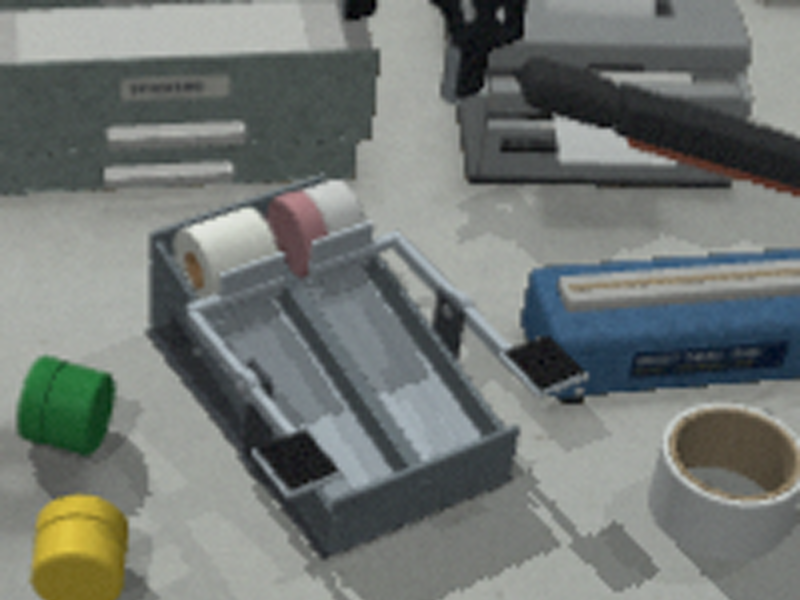

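The jar is in the right lane, so I'll press the right pad at about (0.513, -0.034, 0.087). I'll lean the hand back towards the robot so it stays clear of the cutter arm. That also lines the press up with the path the pad swings along.

Call:
{"method": "play_rows", "body": {"motion": [[0, -4, 0, -0.1, 0, 0, -1], [0, -8, 0, -0.2, 0, 0, -1], [0, -12, 0, -0.3, 0, 0, -1], [0, -14, 0, -0.42, 0, 0, -1], [0, -14, 0, -0.42, 0, 0, -1]]}}

```text
clock: 0.6
position: [0.4775, -0.0009, 0.2287]
tool_rot: [2.724, 0.0, 1.571]
force: [-0.0, -0.8, 0.9]
grip_width: 0.0125
finger_force: 0.0
```

Run:
```python
from h import *
s=observe(); print(s['clock'],s['position'].round(4),s['tool_rot'],s['grip_width'],np.round(s['qpos'],2))
from scipy.spatial.transform import Rotation as R
M=R.from_euler('xyz',s['tool_rot']).as_matrix(); print(M.round(3))
c=viewer.camera_info('wrist'); i,d=viewer.grab_frame('wrist'); cv2.imwrite('pics/w1.png',i[:,:,::-1])
P=world('wrist',d,c); g=i.max(-1)
m=(g<75)&(abs(P[...,2]-.086)<.007)&(abs(P[...,0]-.513)<.04)&(abs(P[...,1]+.034)<.04)
q=P[m]; print(len(q)); 
if len(q): print(np.median(q,0),q.min(0),q.max(0))
t=np.array([.513,-.034,.087])-M[:,2]*.04
print('hover shift cm',(M.T@(t-s['position'])*100).round(1))
```

```text
0.6 [ 0.4775 -0.0009  0.2287] [2.72409671e+00 6.38639915e-05 1.57110558e+00] 0.012496453937907163 [-0.18  0.12  0.01  2.31  0.22  0.31 -0.37]
[[-0.     0.914  0.405]
 [ 1.     0.     0.   ]
 [-0.     0.405 -0.914]]
1277
[ 0.5138799  -0.03431992  0.08576792] [ 0.49627686 -0.05292185  0.08213746] [ 0.53311201 -0.01794218  0.08800856]
hover shift cm [-3.3 -2.5 10.4]
```

View pics/w1.png

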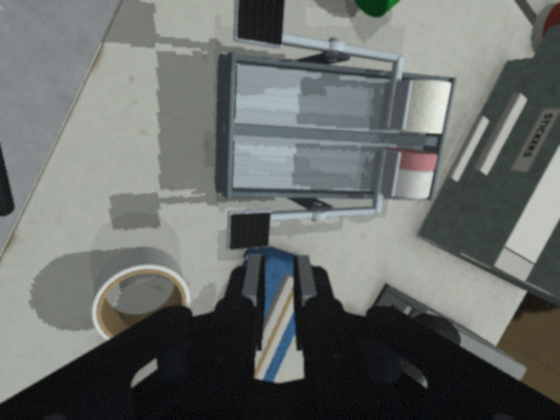

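The wrist picture shows the right pad at (250,228), outside the lane that holds the pink-lidded jar. This confirms the pad at (0.514, -0.034, 0.086). I'll move to hover about 4 cm back from it.

Call:
{"method": "play_rows", "body": {"motion": [[-1.7, -1.3, 1.5, 0, 0, 0, -1], [-3.4, -2.4, 4, 0, 0, 0, -1], [-3.4, -2.4, 7.5, 0, 0, 0, -1], [-3.4, -2.4, 10.4, 0, 0, 0, -1], [-3.4, -2.4, 10.4, 0, 0, 0, -1]]}}

```text
clock: 1.15
position: [0.4891, -0.0429, 0.1532]
tool_rot: [2.741, 0.029, 1.564]
force: [0.7, -0.6, 1.1]
grip_width: 0.0
finger_force: 0.0
```

Run:
```python
from h import *
s=observe(); print(s['position'].round(4),s['tool_rot'],s['force'],s['grip_width'],np.round(s['qpos'],2))
for n in ('side','scene'):
    i,d=viewer.grab_frame(n); 
    if n=='side': a=i[130:330,190:430]
    else: b=i[90:270,240:440]
f=lambda x:cv2.resize(x[:,:,::-1],(400,400)); cv2.imwrite('pics/s2.png',np.hstack([f(a),f(b)]))
```

```text
[ 0.4891 -0.0429  0.1532] [2.74130406 0.02922536 1.56394849] [ 0.67583904 -0.62756679  1.12235884] 2.05354877525749e-05 [ 0.11  0.31 -0.21  2.34  0.88  0.16 -0.93]
```

View pics/s2.png

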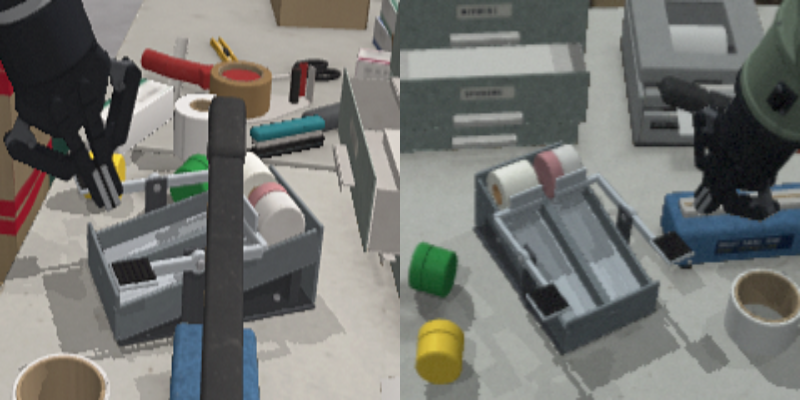

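The hand hovers short of the target because joint 6 has reached its range limit. I'll cut the tilt to about 0.2 rad, which still clears the cutter arm.

Call:
{"method": "play_rows", "body": {"motion": [[0, 0, 0, 0.06, 0, 0, -1], [0, 0, 0, 0.12, 0, 0, -1], [0, 0, 0, 0.18, 0, 0, -1], [0, 0, 0, 0.22, 0, 0, -1], [0, 0, 0, 0.22, 0, 0, -1]]}}

```text
clock: 1.75
position: [0.4884, -0.0415, 0.154]
tool_rot: [2.963, 0.025, 1.565]
force: [-0.0, -0.8, -0.1]
grip_width: -0.0001
finger_force: 0.0
```

```bash
cat > st.py <<'E'
from h import *
from scipy.spatial.transform import Rotation as R
s=observe(); M=R.from_euler('xyz',s['tool_rot']).as_matrix()
print(s['clock'],s['position'].round(4),s['tool_rot'].round(3),s['force'].round(1),np.round(s['qpos'],2))
for k,t in dict(pad=[.515,-.035,.087],p45=[.530,-.036,.055],p60=[.535,-.037,.046]).items(): print(k,(M.T@(np.array(t)-s['position'])*100).round(1))
E
python3 st.py
```

```text
1.75 [ 0.4884 -0.0415  0.154 ] [2.963 0.025 1.565] [-0.  -0.8 -0.1] [ 0.39  0.39 -0.55  2.15  0.5   0.53 -0.53]
pad [0.8 1.4 7. ]
p45 [ 0.8  2.3 10.5]
p60 [ 0.8  2.7 11.4]
```

Call:
{"method": "play_rows", "body": {"motion": [[0.4, 0.7, 1.5, 0, 0, 0, -1], [0.8, 1.4, 3, 0, 0, 0, -1], [0.8, 1.4, 4.5, 0, 0, 0, -1], [0.8, 1.4, 5.8, 0, 0, 0, -1], [0.8, 1.4, 5.8, 0, 0, 0, -1]]}}

```text
clock: 2.25
position: [0.511, -0.0354, 0.0978]
tool_rot: [2.964, 0.028, 1.566]
force: [-0.6, -0.2, 0.4]
grip_width: 0.0001
finger_force: 0.0
```

```bash
python3 st.py
python3 - <<'E'
from h import *
for n in ('side','scene'):
    i,d=viewer.grab_frame(n); 
    if n=='side': a=i[130:330,190:430]
    else: b=i[90:270,240:440]
f=lambda x:cv2.resize(x[:,:,::-1],(400,400)); cv2.imwrite('pics/s3.png',np.hstack([f(a),f(b)]))
E
```

```text
2.25 [ 0.511  -0.0354  0.0978] [2.964 0.028 1.566] [-0.6 -0.2  0.4] [ 0.27  0.51 -0.44  2.14  0.64  0.43 -0.68]
pad [0.1 0.2 1.1]
p45 [0.1 1.1 4.6]
p60 [-0.   1.4  5.5]
```

View pics/s3.png

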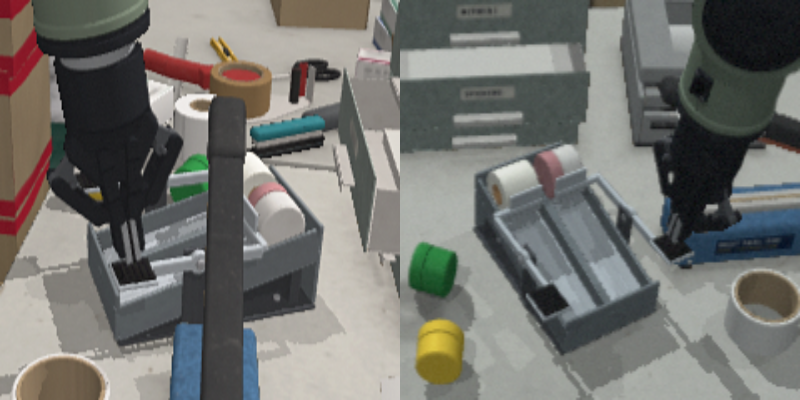

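The fingertips are right over the right pad at (135,265) in the left half and (672,245) in the right half, and the hand is clear of the cutter arm. Next I'll press along the pad's swing.

Call:
{"method": "play_rows", "body": {"motion": [[0, 0.2, 1.2, 0, 0, 0, -1], [0, 0.4, 2.4, 0, 0, 0, -1], [0, 0.8, 3.6, 0, 0, 0, -1], [0, 1.2, 4.6, 0, 0, 0, -1], [0, 1.4, 5.2, 0, 0, 0, -1]]}}

```text
clock: 2.85
position: [0.5339, -0.0378, 0.0486]
tool_rot: [2.964, 0.029, 1.565]
force: [-9.9, -1.2, 8.8]
grip_width: -0.0005
finger_force: 5.1
```

Call:
{"method": "play_rows", "body": {"motion": [[0, 0, 0, 0, 0, 0, -1], [0, 0, 0, 0, 0, 0, -1], [0, 0, 0, 0, 0, 0, -1], [0, 0, 0, 0, 0, 0, -1], [0, 0, 0, 0, 0, 0, -1]]}}

```text
clock: 3.35
position: [0.5338, -0.0378, 0.0492]
tool_rot: [2.964, 0.029, 1.565]
force: [-8.9, -0.6, 7.8]
grip_width: -0.0003
finger_force: 4.5
```

```bash
python3 st.py
python3 - <<'E'
from h import *
for n in ('side','scene'):
    i,d=viewer.grab_frame(n); 
    if n=='side': a=i[130:330,190:430]
    else: b=i[90:270,240:440]
f=lambda x:cv2.resize(x[:,:,::-1],(400,400)); cv2.imwrite('pics/s4.png',np.hstack([f(a),f(b)]))
E
```

```text
3.35 [ 0.5338 -0.0378  0.0492] [2.964 0.029 1.565] [-8.9 -0.6  7.8] [ 0.19  0.62 -0.34  2.1   0.74  0.35 -0.76]
pad [ 0.2 -1.2 -4.1]
p45 [ 0.2 -0.3 -0.6]
p60 [0.1 0.1 0.3]
```

View pics/s4.png

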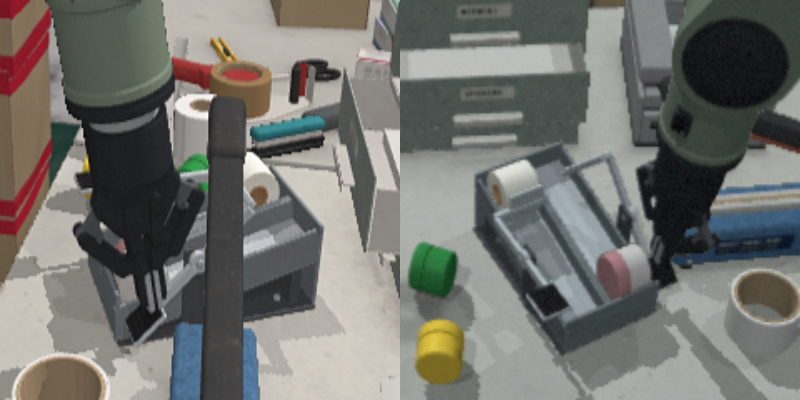

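The gate is up, and the jar (pink lid at (612,275) in the right half) has rolled to the front stop. The paper roll is still behind its gate. I'll hold briefly, then let the pad up along the same path.

Call:
{"method": "play_rows", "body": {"motion": [[0, 0, 0, 0, 0, 0, -1], [0, 0, 0, 0, 0, 0, -1], [0, 0, 0, 0, 0, 0, -1], [0, 0, 0, 0, 0, 0, -1], [0, 0, 0, 0, 0, 0, -1]]}}

```text
clock: 3.95
position: [0.5338, -0.0378, 0.0493]
tool_rot: [2.964, 0.029, 1.565]
force: [-8.5, -0.1, 8.5]
grip_width: 0.0001
finger_force: 4.5
```

Call:
{"method": "play_rows", "body": {"motion": [[0, -0.3, -1.0, 0, 0, 0, -1], [0, -0.7, -2.0, 0, 0, 0, -1], [0, -1.0, -3.0, 0, 0, 0, -1], [0, -1.3, -4.2, 0, 0, 0, -1], [0, -1.4, -5.4, 0, 0, 0, -1]]}}

```text
clock: 4.45
position: [0.5108, -0.0359, 0.1012]
tool_rot: [2.962, 0.029, 1.565]
force: [-0.1, 0.3, 0.1]
grip_width: -0.0
finger_force: 0.0
```

Call:
{"method": "play_rows", "body": {"motion": [[0, -0.5, -2, 0, 0, 0, -1], [0, -1.5, -4.5, 0, 0, 0, -1], [0, -2.5, -7, 0, 0, 0, -1], [0, -3, -9, 0, 0, 0, -1], [0, -3, -9, 0, 0, 0, -1]]}}

```text
clock: 4.95
position: [0.4657, -0.0335, 0.1863]
tool_rot: [2.959, 0.029, 1.565]
force: [0.2, -0.2, 0.4]
grip_width: 0.0001
finger_force: 0.0
```

```bash
python3 st.py
python3 - <<'E'
from h import *
for n in ('side','scene'):
    i,d=viewer.grab_frame(n); 
    if n=='side': a=i[130:330,190:430]
    else: b=i[90:270,240:440]; P=world(n,d); I=i
f=lambda x:cv2.resize(x[:,:,::-1],(400,400)); cv2.imwrite('pics/s5.png',np.hstack([f(a),f(b)]))
g=I.max(-1)
for c in ([.514,-.034],[.526,.134]):
    m=(g<75)&(P[...,2]<.095)&(P[...,2]>.03)&(np.hypot(P[...,0]-c[0],P[...,1]-c[1])<.016); print(m.sum(),np.median(P[m],0))
E
```

```text
4.95 [ 0.4657 -0.0335  0.1863] [2.959 0.029 1.565] [ 0.2 -0.2  0.4] [ 0.43  0.3  -0.62  2.17  0.43  0.58 -0.49]
pad [ 0.2  3.  10.7]
p45 [ 0.2  3.9 14.1]
p60 [ 0.1  4.3 15.1]
97 [ 0.5132115  -0.03369121  0.08722571]
118 [0.52565795 0.13406637 0.08691514]
```

View pics/s5.png

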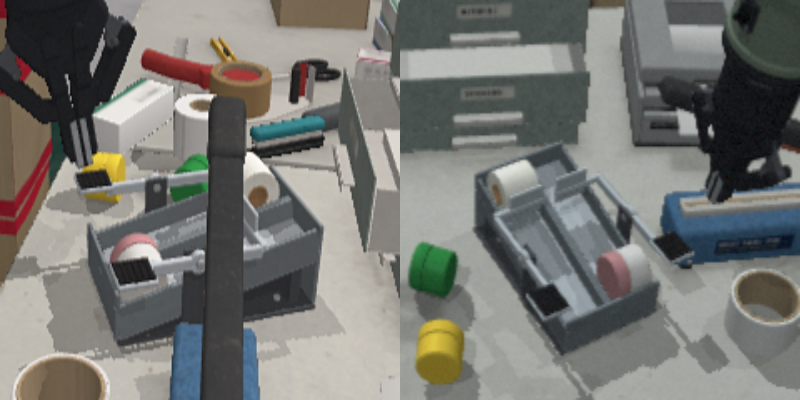

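The jar rests at the front stop at (620,272). Both pads are back up at 87 mm with the gates shut, the paper roll is in place and the hand is clear.

```bash
python3 -c "
from workcell import bot; print(bot.job_done())"
```

```text
the job is handed in; nothing more can be done
None
```

The job is handed in: the jar rolled to the front stop, both gates are shut, the paper roll is still behind its gate, and the hand is clear of the feeder; the hand-in gave no verdict.

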